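# Clear the offcuts from under the carver's tool shelf

### The job

Two sawn wooden offcuts have slid under the front edge of the low tool shelf on the carving bench. They are too long to pinch end to end and the shelf is in the way from straight above; get them out from under it and put both in the blue scrap bin. Do not knock against the shelf with the arm, and leave the brush, the tin and the fretwork panel where they are.

Things in the scene. Friction and masses are not known exactly. Their poses are not given: they have to be found in the camera images.
- shelf: low dark wooden shelf fixed on the bench: level plank 120 mm deep (x), 460 mm wide (y), 20 mm thick, underside 260 mm above the bench; chisels on it reach 305 mm. End boards 110 mm deep and 22 mm thick, centred 215 mm to either side; front and back open. Origin: on the bench under the plank's centre, z up; the front edge, towards the robot, lies 60 mm from it along -x
- billet: pale rectangular wooden offcut with a dark saw line round it, 40 mm (x) by 105 mm (y) by 28 mm (z), about 75 g; origin at the centre of its underside
- rebate: plywood-coloured stepped wooden offcut, 42 mm (x) by 105 mm (y), 30 mm high over the 28 mm nearest its -x side and 15 mm high over the other 14 mm (a rebate along its +x side), about 70 g; origin at the centre of its underside
- bin: blue plastic scrap bin, an open box fixed on the bench, 240 mm (x) by 200 mm (y) by 120 mm high outside, walls and floor 5 mm; origin at the centre of its underside. It may stand left or right of the work
- brush: bystander: bench brush with a pale wooden back 200 mm (x) by 45 mm (y) and stiff blue tufts, lying tufts down, 50 mm high; origin on the bench under the middle of its back
- tin: bystander: closed metal can with a yellow band, 72 mm in diameter and 100 mm high, standing upright; origin at the centre of its underside
- panel: bystander: pale pierced wooden fretwork panel, 115 mm square and 10 mm thick, lying flat; origin at the centre of its underside
There are look-alikes about, which are no part of the job. Leave any green look-alike of the rebate alone. Leave any green look-alike of the billet alone.

How it is judged:
By the outcome, as a careful person would: the job done as asked, in the order asked, and still so for the second after the job is handed in, with the robot touching nothing.
It also fails if it takes over 72 s, if anything falls off the work surface, if the arm or the gripper's body presses on something with over 40 N, if the wrist force passes 120 N, or if a joint passes its speed limit or range.

### The arm

A 7-joint arm with a two-finger parallel gripper is mounted at the origin on the work surface. World frame = base frame: x ahead of the robot, y to its left, z up, the work surface at z = 0. Lengths are in m, angles in rad, forces in N, time in s.
With the tool pointing down it reaches from about 0.425 to 0.925 m from the base axis. Payload 6.8 kg.
Tool frame: the origin (TCP) lies between the finger pads; the fingertips stand r.tcp_to_tips ahead of it and the grasp point (between the pads) lies 3 mm ahead of it (r.tcp_to_tips is the distance from the TCP to the fingertips, in m); z points along the fingers, y is the line along which they close (so a half turn about z gives the same grasp; the last joint's range is limited). The gripper opens to 85 mm and grips with 20 to 120 N. Pads are 22 mm wide; open, the fingers measure 114 mm over their backs; the gripper's body (76 mm by 85 mm) begins 54 mm behind the grasp point. The pads swing forward as they close: fully open they stand 13 mm farther back than shut.
Start: joints at [-1.235, 0.477, 0.022, 1.555, -0.011, 1.109, -0.083], TCP at [0.29, 0.61, 0.253] pointing down, gripper open.
Joint ranges: [-2.96, 2.96], [-0.34, 2.1], [-1.41, 1.46], [0.24, 2.44], [-1.37, 4.51], [0.17, 1.92], [-2.96, 2.96]. Speed limits (rad/s): [2.39, 2.39, 3.14, 3.14, 3.14, 3.14, 3.14].

### API

Orientations are given as a rotation vector (axis times angle).
In Python, from bench import r gives the robot as it stands. The module is installed in compiled form; this text tells all that it offers.
- The arm moves only by the tool step_arm, never from a script. Its argument "moves" is a list of rows, each an object of numbers: "rx", "ry", "rz": the turn, a rotation vector about the tool's x, y, z in degrees; "dx", "dy", "dz": the shift along the tool's x, y, z in mm; "gripper": the opening, from -1 (shut) to 1 (fully open). In form: [{"rx": .., "ry": .., "rz": .., "dx": .., "dy": .., "dz": .., "gripper": ..}, ...]. A call has 1 to 20 rows; each row shifts and turns the commanded pose from where the row before left it, along the tool's axes as they then stand; what a row does not reach is not made up. A row lasts 1/8 s, in which the tool goes at most 62.5 mm and 10.7 degrees, less where a joint would pass 70% of its speed; a pose out of reach is approached as far as the arm can. A call is refused whole if a number of a shift passes 62.5 or a number of a turn 10.7, either way. A call with a gripper value outside its range is refused whole. The fingers move at their own pace and stop on an object; "grip_force" is the grip in N (left out, the last holds). Time passes only in rows, so rows that do not move let the fingers close. It gives the time, the measured TCP pose, the force, the opening and the grip force at its end, in the units of the state.
- r.get_obs(): the state, without advancing time (a new reading comes with each control period).
- r.grab_frame(name): name is "scene" or "side" or "wrist"; returns the picture (420x560x3 uint8, blue, green, red); there is no depth.
- r.camera_info(name): a dict with "mtx" (3x3 intrinsics, pixels), "rvec" (rotation vector, rad) and "tvec" (3), from world to camera coordinates, as OpenCV has them. Camera axes: x right, y down, z forward; pixel columns grow to the right and rows downward; lengths in m; the calibration is good to about 2 mm. The wrist camera is an equidistant fisheye: a pixel r from the principal point sees the ray r / f radians off the axis. A picture is of the moment at which its call begins: read the wrist's pose just before it. camera_info takes no time and is no camera call; for the wrist camera it gives the pose at the moment of the call.
- r.hand_in(): hands the job in; it is judged then, once.
The state is a dict: "clock": time; "joints": joint angles; "qvel": joint speeds; "tau": joint torques, N m; "tcp_pos": TCP position; "orientation": TCP orientation; "contact_force": force on the tool from outside, world axes, zero at the start; "moment": the same for the moment, N m; "grip_width": finger opening in m; "gripper_force": force on a finger pad.
Only numpy, scipy, OpenCV 4.12 (cv2) and the standard library are available. Lean on these libraries where they do the work, as an engineer would, in place of code of your own. Each camera call takes 0.05 s, during which the arm holds its last target. There are 200 camera calls.

## Working session

There is one attempt and no reset: what is moved stays moved. The work goes in short steps, Python scripts to look and compute and a tool call to move; the robot and the scene stay as the last step left them, time stands still between calls to the robot, and variables do not carry over. Pictures are saved under pics/ and viewed, at most 10 in all, crops included, and the job is handed in when it is done.

Besides the shell and the picture viewer there is one more tool, called after "Call:" as a command line: name --argument value ..., lists and objects as JSON in quotes. step_arm: Moves the arm, as the interface text tells. Its arguments: {"type":"object","properties":{"moves":{"type":"array","items":{"type":"object","properties":{"rx":{"type":"number"},"ry":{"type":"number"},"rz":{"type":"number"},"dx":{"type":"number"},"dy":{"type":"number"},"dz":{"type":"number"},"gripper":{"type":"number"}}}},"grip_force":{"type":"number"}},"required":["moves"]}

```bash
mkdir -p pics; cat > h.py <<'E'
import numpy as np, cv2
from bench import r
from scipy.spatial.transform import Rotation as R
def cam(n):
    i=r.camera_info(n); K=np.array(i["mtx"],float); Rm=R.from_rotvec(np.ravel(i["rvec"])).as_matrix(); t=np.ravel(i["tvec"]); return K,Rm,t
def ray(n,u,v,c=None):
    K,Rm,t=c or cam(n)
    x=(u-K[0,2])/K[0,0]; y=(v-K[1,2])/K[1,1]
    if n=="wrist":
        a=np.hypot(x,y); s=np.sin(a)/a if a>1e-9 else 1; d=np.array([x*s,y*s,np.cos(a)])
    else: d=np.array([x,y,1.])
    return -Rm.T@t, Rm.T@(d/np.linalg.norm(d))
def plane(n,u,v,z,c=None):
    o,d=ray(n,u,v,c); return o+d*(z-o[2])/d[2]
def proj(n,P,c=None):
    K,Rm,t=c or cam(n); p=Rm@np.array(P,float)+t
    return K[0,0]*p[0]/p[2]+K[0,2],K[1,1]*p[1]/p[2]+K[1,2]
E
python3 - <<'E'
from h import *
o=r.get_obs(); print({k:np.round(o[k],3) for k in("clock","tcp_pos","orientation","grip_width")},r.tcp_to_tips)
ims=[]
for n in("scene","side","wrist"):
    f=r.grab_frame(n); cv2.imwrite(f"pics/{n}0.png",f); K,Rm,t=cam(n); print(n,np.round(-Rm.T@t,3),np.round(Rm[2],2),K[0,0])
E
```

```text
{'clock': np.float64(0.0), 'tcp_pos': array([0.29 , 0.609, 0.252]), 'orientation': array([-6.910e-01, -3.064e+00,  3.000e-03]), 'grip_width': np.float64(0.085)} 0.022
scene [1.419 0.684 1.149] [-0.53 -0.44 -0.72] 541.7690360616263
side [ 0.096 -0.714  0.668] [ 0.43  0.68 -0.59] 439.2971229896822
wrist [0.225 0.641 0.374] [ 0.26 -0.12 -0.96] 325.19226210127806
```

View pics/scene0.png

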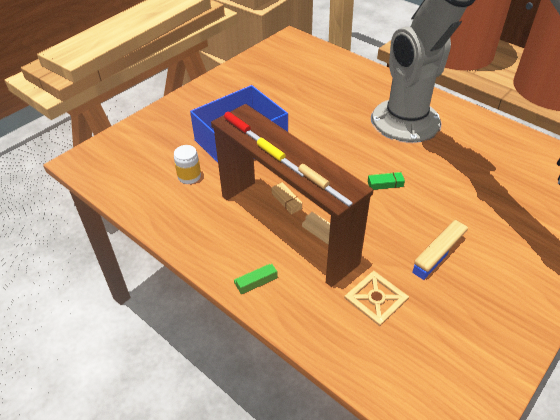

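View pics/side0.png

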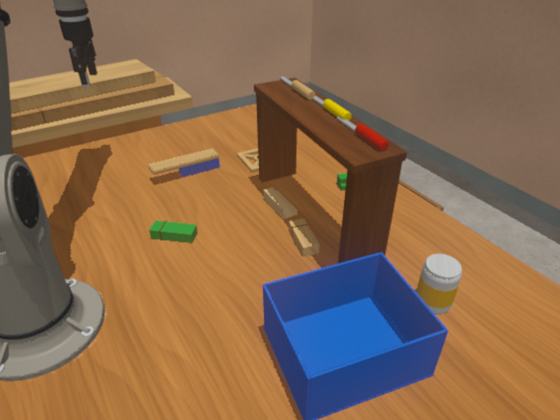

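The scene view shows the shelf from behind, with the bin beside it at (240,125). The side view shows the front opening.

Candidates:
- Billet: the pale block with the saw line at side (303,237) / scene (287,198). Its look-alike is green, at side (173,232).
- Rebate: the stepped pale block at side (280,203) / scene (318,226). Its look-alike is green, at side (343,181).

I choose the two pale blocks under the shelf and will check them in a crop.

```bash
python3 - <<'E'
import cv2,numpy as np
a=cv2.imread("pics/side0.png")[175:275,250:350]; b=cv2.imread("pics/scene0.png")[165:265,255:355]
z=lambda i:cv2.resize(i,(400,400),interpolation=cv2.INTER_CUBIC)
cv2.imwrite("pics/crop1.png",np.hstack([z(a),z(b)]))
E
```

```text
(no output)
```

View pics/crop1.png

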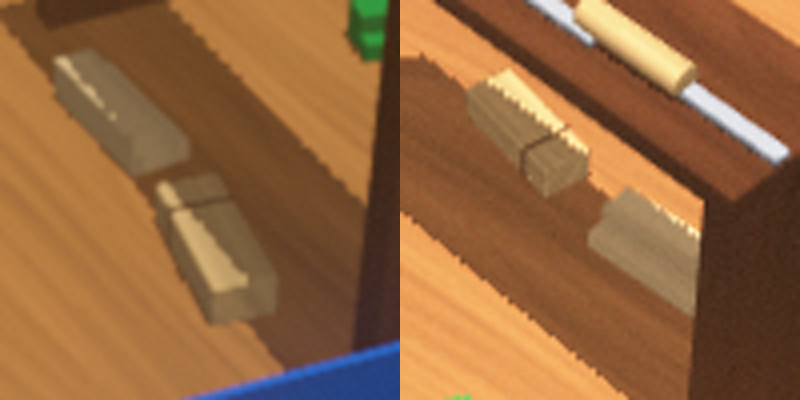

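The crop confirms both. The block with the saw line and the stepped grey-brown one are the pale offcuts, and neither is green. Next I cast their corners, the shelf and the bin.

```bash
python3 - <<'E'
from h import *
def S(n,pts,z,l):
    print(l,[tuple(int(x) for x in np.round(plane(n,u,v,z)[:2]*1000)) for u,v in pts])
C=lambda x,y:(250+x/4,175+y/4)
D=lambda x,y:(255+(x-400)/4,165+y/4)
S("side",[C(158,180),C(222,177),C(274,280),C(210,292)],.028,"billet top side")
S("side",[C(212,323),C(275,310)],0,"billet bot side")
S("scene",[D(470,85),D(505,68),D(588,150),D(542,165)],.028,"billet top scene")
S("scene",[D(472,108),D(548,194),D(588,178)],0,"billet bot scene")
S("side",[C(55,60),C(95,50),C(188,138),C(135,145)],.03,"reb top side")
S("side",[C(137,174),C(188,158),C(58,95)],0,"reb bot side")
S("scene",[D(607,210),D(628,187),D(700,235)],.03,"reb top scene")
S("scene",[D(590,240),D(695,312)],0,"reb bot scene")
S("side",[(254,86),(388,160),(405,153),(289,78)],.28,"shelf top side")
S("scene",[(213,122),(333,200),(371,190),(247,106)],.28,"shelf top scene")
S("side",[(264,291),(379,260),(437,323),(300,357)],.12,"bin rim side")
S("scene",[(192,106),(250,89),(288,121)],.12,"bin rim scene")
S("side",[(420,262),(461,262)],.1,"tin");S("side",[(151,232),(195,241)],0,"gbillet")
S("scene",[(368,187),(404,187),(403,174)],.0,"gbillet sc"); S("scene",[(415,273),(467,232),(460,222)],.03,"brush"); S("scene",[(345,296),(376,271),(408,297),(379,322)],.01,"panel")
E
```

```text
billet top side [(566, 0), (601, -18), (570, -114), (534, -103)]
billet bot side [(539, -100), (576, -110)]
billet top scene [(567, -112), (536, -104), (562, -2), (595, -17)]
billet bot scene [(563, -114), (594, -12), (562, -1)]
reb top side [(579, 146), (608, 143), (604, 25), (572, 36)]
reb bot side [(579, 44), (616, 41), (582, 148)]
reb top scene [(600, 47), (573, 45), (576, 112)]
reb bot scene [(608, 39), (613, 137)]
shelf top side [(609, 235), (630, -224), (676, -221), (716, 239)]
shelf top scene [(679, -213), (703, 200), (620, 247), (569, -195)]
bin rim side [(351, -250), (572, -295), (549, -456), (329, -392)]
bin rim scene [(528, -490), (337, -415), (387, -205)]
tin [(652, -326), (719, -368)]
gbillet [(273, 170), (351, 81)]
gbillet sc [(358, 92), (286, 176), (238, 142)]
brush [(569, 382), (355, 417), (334, 384)]
panel [(731, 280), (615, 295), (631, 403), (739, 388)]
```

Estimates, in mm:

| Item | Position | Other |
|---|---|---|
| Billet | (566,-59) | yaw -16.7° |
| Rebate | (597,94) | yaw about 0, step at the back |
| Shelf front edge | from (569,-195) to (620,247) | |
| Bin | (455,-350) | |

Both offcuts stand about half out. I'll tilt the tool 30° and hook each one from behind. Then I pull it clear, pinch it vertically and bin it, starting with the rebate.

Call:
step_arm --moves '[{"dx": -20,"dy": -18,"gripper": 0},{"dx": -32,"dy": -29},{"dx": -32,"dy": -29},{"dx": -32,"dy": -29},{"dx": -32,"dy": -29},{"dx": -32,"dy": -29},{"dx": -32,"dy": -29},{"dx": -32,"dy": -29},{"dx": -32,"dy": -29},{"dx": -14,"dy": -11},{"rz": -8.5},{"rz": -8.5},{"rz": -8.5},{"dx": -7,"dy": -39,"dz": 12},{"dx": -7,"dy": -39,"dz": 12},{"dx": -8,"dy": -39,"dz": 13},{"dx": -8,"dy": -39,"dz": 13},{"ry": -10},{"ry": -10},{"ry": -10}]' --grip_force 40

```text
invalid input at $.moves[0]: expected keys rx, ry, rz, dx, dy, dz, gripper
```

```bash
cat >> h.py <<'E'
def show():
    o=r.get_obs(); M=R.from_rotvec(o["orientation"]).as_matrix()
    print("t",round(float(o["clock"]),2),"tcp",np.round(o["tcp_pos"]*1000,1),"x",np.round(M[:,0],3),"z",np.round(M[:,2],3),"F",np.round(o["contact_force"],1),"w",round(float(o["grip_width"])*1000,1),"gf",np.round(o["gripper_force"],1),"q",np.round(o["joints"],2))
    return o["tcp_pos"]*1000,M
def go(*targets):
    p,M=show()
    for t in targets: print("to",t,"tool d",np.round(M.T@(np.array(t)-p),1)); p=np.array(t)
E
python3 - <<'E'
from h import *
show()
c=cam("wrist"); f=r.grab_frame("wrist"); cv2.imwrite("pics/w1.png",f)
np.savez("w1.npz",K=c[0],R=c[1],t=c[2])
E
```

```text
t 0.15 tcp [289.6 609.2 252.5] x [-0.903  0.429 -0.   ] z [-0.    -0.001 -1.   ] F [ 0.2 -0.1 -0.2] w 85.4 gf 0.0 q [-1.24  0.48  0.02  1.56 -0.01  1.11 -0.08]
```

View pics/w1.png

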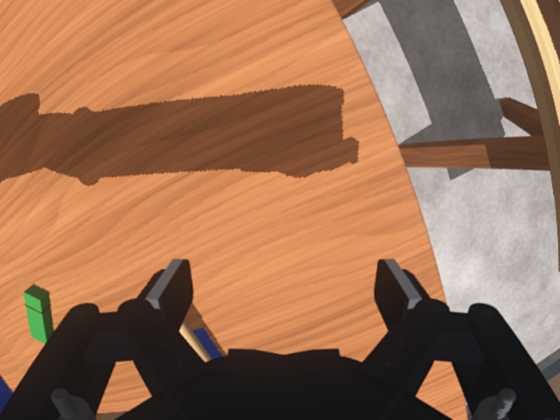

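The call was refused because every row needs all its keys, so the arm hasn't moved. This wrist picture shows only the start area, with the green look-alike billet at (38,315).

Call:
step_arm --moves '[{"rx": 0,"ry": 0,"rz": 0,"dx": -20,"dy": -18,"dz": 0,"gripper": 0},{"rx": 0,"ry": 0,"rz": 0,"dx": -32,"dy": -29,"dz": 0,"gripper": 0},{"rx": 0,"ry": 0,"rz": 0,"dx": -32,"dy": -29,"dz": 0,"gripper": 0},{"rx": 0,"ry": 0,"rz": 0,"dx": -32,"dy": -29,"dz": 0,"gripper": 0},{"rx": 0,"ry": 0,"rz": 0,"dx": -32,"dy": -29,"dz": 0,"gripper": 0},{"rx": 0,"ry": 0,"rz": 0,"dx": -32,"dy": -29,"dz": 0,"gripper": 0},{"rx": 0,"ry": 0,"rz": 0,"dx": -32,"dy": -29,"dz": 0,"gripper": 0},{"rx": 0,"ry": 0,"rz": 0,"dx": -32,"dy": -29,"dz": 0,"gripper": 0},{"rx": 0,"ry": 0,"rz": 0,"dx": -32,"dy": -29,"dz": 0,"gripper": 0},{"rx": 0,"ry": 0,"rz": 0,"dx": -14,"dy": -11,"dz": 0,"gripper": 0},{"rx": 0,"ry": 0,"rz": -8.5,"dx": 0,"dy": 0,"dz": 0,"gripper": 0},{"rx": 0,"ry": 0,"rz": -8.5,"dx": 0,"dy": 0,"dz": 0,"gripper": 0},{"rx": 0,"ry": 0,"rz": -8.5,"dx": 0,"dy": 0,"dz": 0,"gripper": 0},{"rx": 0,"ry": 0,"rz": 0,"dx": -7,"dy": -39,"dz": 12,"gripper": 0},{"rx": 0,"ry": 0,"rz": 0,"dx": -7,"dy": -39,"dz": 12,"gripper": 0},{"rx": 0,"ry": 0,"rz": 0,"dx": -8,"dy": -39,"dz": 13,"gripper": 0},{"rx": 0,"ry": 0,"rz": 0,"dx": -8,"dy": -39,"dz": 13,"gripper": 0},{"rx": 0,"ry": -10,"rz": 0,"dx": 0,"dy": 0,"dz": 0,"gripper": 0},{"rx": 0,"ry": -10,"rz": 0,"dx": 0,"dy": 0,"dz": 0,"gripper": 0},{"rx": 0,"ry": -10,"rz": 0,"dx": 0,"dy": 0,"dz": 0,"gripper": 0}]' --grip_force 40

```text
clock: 2.7
tcp_pos: [0.4709, 0.0879, 0.2029]
orientation: [0.008, 2.696, -0.028]
contact_force: [0.5, -0.2, 0.1]
grip_width: 0.0431
gripper_force: 0.0
```

```bash
python3 - <<'E'
from h import *
show()
c=cam("wrist"); f=r.grab_frame("wrist"); cv2.imwrite("pics/w2.png",f)
np.savez("w2.npz",K=c[0],R=c[1],t=c[2])
E
```

```text
t 2.7 tcp [470.9  87.9 202.9] x [-0.902  0.001 -0.431] z [ 0.431 -0.021 -0.902] F [ 0.5 -0.2  0.1] w 43.1 gf 0.0 q [-0.67  0.04  0.23  2.36  0.54  0.39  0.66]
```

View pics/w2.png

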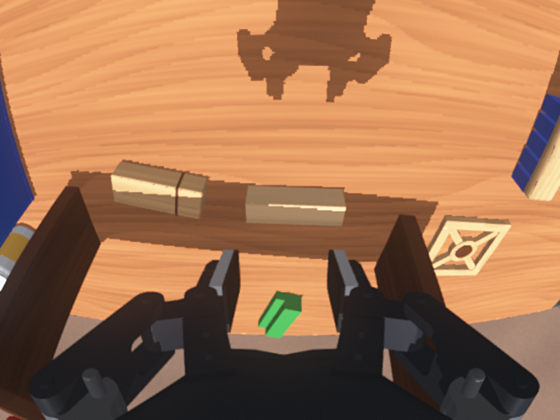

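The wrist view shows the rebate at (247-345, 187-225), the billet at (112-205, 162-215), and the end board feet at about (75,188) and (405,217). I refine the positions from here.

```bash
python3 - <<'E'
from h import *
d=np.load("w2.npz"); c=(d["K"],d["R"],d["t"])
def S(l,pts,z): print(l,[tuple(int(x) for x in np.round(plane("wrist",u,v,z,c)[:2]*1000)) for u,v in pts])
S("reb near bottom",[(247,187),(343,188)],0)
S("reb top",[(248,205),(344,207),(345,224),(247,222)],.03)
S("bil near bottom",[(122,161),(208,178)],0)
S("bil top",[(112,180),(113,201),(201,218),(206,192)],.028)
S("endboards",[(76,188),(102,238),(404,217),(378,258)],0)
print(-c[1].T@c[2])
E
```

```text
reb near bottom [(579, 43), (580, 150)]
reb top [(579, 47), (581, 148), (607, 152), (604, 44)]
bil near bottom [(539, -100), (566, 0)]
bil top [(545, -102), (575, -113), (600, -8), (563, 4)]
endboards [(577, -187), (672, -185), (625, 234), (705, 215)]
[0.35400952 0.09075617 0.28137946]
```

Call:
step_arm --moves '[{"rx": 0,"ry": 0,"rz": 0,"dx": -9,"dy": 2,"dz": 33,"gripper": 0},{"rx": 0,"ry": 0,"rz": 0,"dx": -9,"dy": 2,"dz": 33,"gripper": 0},{"rx": 0,"ry": 0,"rz": 0,"dx": -9,"dy": 2,"dz": 33,"gripper": 0},{"rx": 0,"ry": 0,"rz": 0,"dx": -9,"dy": 3,"dz": 32,"gripper": 0},{"rx": 0,"ry": -7,"rz": 0,"dx": 0,"dy": 0,"dz": 0,"gripper": 0},{"rx": 0,"ry": -5,"rz": 0,"dx": 0,"dy": 0,"dz": 0,"gripper": 0},{"rx": 0,"ry": 0,"rz": 0,"dx": 0,"dy": 0,"dz": 0,"gripper": 0}]'

```text
clock: 3.62
tcp_pos: [0.5552, 0.0823, 0.1045]
orientation: [0.016, 2.639, -0.081]
contact_force: [-0.0, 0.0, 0.2]
grip_width: 0.043
gripper_force: 0.0
```

```bash
python3 - <<'E'
from h import *
go((590,97,80),(645,97,72),(645,97,29))
E
```

```text
t 3.62 tcp [555.2  82.3 104.5] x [-0.877 -0.003 -0.48 ] z [ 0.48  -0.06  -0.875] F [-0.   0.   0.2] w 43.0 gf 0.0 q [-0.5   0.38  0.13  2.3   1.44  0.19 -0.23]
to (590, 97, 80) tool d [-18.8  17.   37.2]
to (645, 97, 72) tool d [-44.4   1.9  33.4]
to (645, 97, 29) tool d [20.7  2.3 37.6]
```

Call:
step_arm --moves '[{"rx": 0,"ry": 0,"rz": 0,"dx": -9,"dy": 8,"dz": 18,"gripper": 0},{"rx": -3,"ry": 0,"rz": 0,"dx": -9,"dy": 8,"dz": 18,"gripper": 0},{"rx": 0,"ry": -5,"rz": 0,"dx": 0,"dy": 0,"dz": 0,"gripper": 0},{"rx": 0,"ry": -4,"rz": 0,"dx": 0,"dy": 0,"dz": 0,"gripper": 0},{"rx": 0,"ry": 0,"rz": 0,"dx": 0,"dy": 0,"dz": 0,"gripper": 0}]'

```text
clock: 4.25
tcp_pos: [0.5861, 0.0916, 0.0785]
orientation: [0.001, 2.523, -0.028]
contact_force: [0.4, 0.4, 0.0]
grip_width: 0.0425
gripper_force: 0.0
```

```bash
python3 - <<'E'
from h import *
go((590,97,70),(648,97,64),(648,97,29))
E
```

```text
t 4.25 tcp [586.1  91.6  78.5] x [-0.815 -0.005 -0.58 ] z [ 0.58  -0.02  -0.814] F [0.4 0.4 0. ] w 42.5 gf 0.0 q [-0.18  0.48 -0.24  2.29  2.12  0.4  -0.84]
to (590, 97, 70) tool d [1.7 5.6 9.1]
to (648, 97, 64) tool d [-43.8   0.5  38.5]
to (648, 97, 29) tool d [20.3  0.7 28.5]
```

Call:
step_arm --moves '[{"rx": 0,"ry": 0,"rz": 0,"dx": -14,"dy": 2,"dz": 15,"gripper": 0},{"rx": 0,"ry": 0,"rz": 0,"dx": -15,"dy": 2,"dz": 15,"gripper": 0},{"rx": 0,"ry": 0,"rz": 0,"dx": -15,"dy": 2,"dz": 15,"gripper": 0},{"rx": 0,"ry": 0,"rz": 0,"dx": 0,"dy": 0,"dz": 0,"gripper": 0},{"rx": 0,"ry": 0,"rz": 0,"dx": 11,"dy": 0,"dz": 15,"gripper": 0},{"rx": 0,"ry": 0,"rz": 0,"dx": 10,"dy": 0,"dz": 15,"gripper": 0},{"rx": 0,"ry": 0,"rz": 0,"dx": 0,"dy": 0,"dz": 0,"gripper": 0}]'

```text
clock: 5.12
tcp_pos: [0.6481, 0.0963, 0.0306]
orientation: [0.001, 2.523, -0.027]
contact_force: [-0.4, 0.5, -0.1]
grip_width: 0.0425
gripper_force: 0.0
```

```bash
python3 - <<'E'
from h import *
go((510,97,28))
f=r.grab_frame("side"); cv2.imwrite("pics/s2.png",cv2.resize(f[100:300,200:420],(660,600)))
E
```

```text
t 5.12 tcp [648.1  96.3  30.6] x [-0.815 -0.006 -0.58 ] z [ 0.58  -0.02  -0.815] F [-0.4  0.5 -0.1] w 42.5 gf 0.0 q [-0.14  0.64 -0.24  2.15  2.19  0.41 -0.85]
to (510, 97, 28) tool d [114.   -0.2 -78. ]
```

View pics/s2.png

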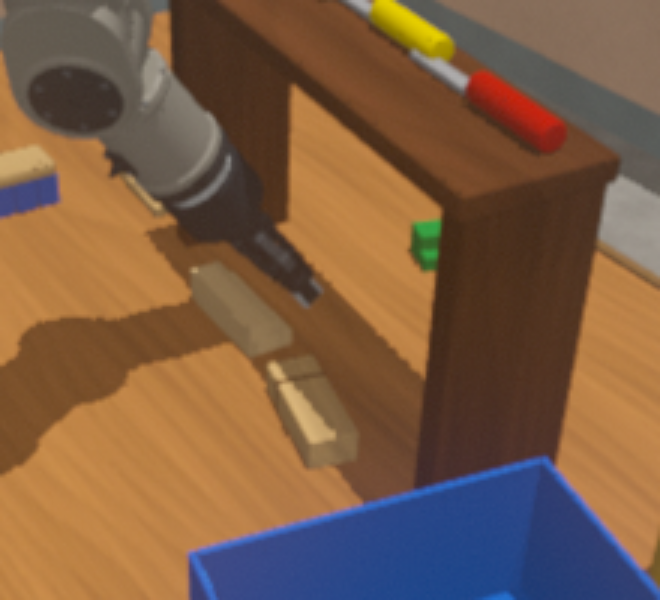

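The fingers at (310,290) in the crop stand behind the rebate at (240,310), clear of the shelf. Now the pull.

Call:
step_arm --moves '[{"rx": 0,"ry": 0,"rz": 0,"dx": 9,"dy": 0,"dz": -6,"gripper": 0},{"rx": 0,"ry": 0,"rz": 0,"dx": 9,"dy": 0,"dz": -6,"gripper": 0},{"rx": 0,"ry": 0,"rz": 0,"dx": 13,"dy": 0,"dz": -9,"gripper": 0},{"rx": 0,"ry": 0,"rz": 0,"dx": 13,"dy": 0,"dz": -9,"gripper": 0},{"rx": 0,"ry": 0,"rz": 0,"dx": 13,"dy": 0,"dz": -9,"gripper": 0},{"rx": 0,"ry": 0,"rz": 0,"dx": 13,"dy": 0,"dz": -9,"gripper": 0},{"rx": 0,"ry": 0,"rz": 0,"dx": 13,"dy": 0,"dz": -9,"gripper": 0},{"rx": 0,"ry": 0,"rz": 0,"dx": 9,"dy": 0,"dz": -7,"gripper": 0},{"rx": 0,"ry": 0,"rz": 0,"dx": 7,"dy": 0,"dz": -5,"gripper": 0},{"rx": 0,"ry": 0,"rz": 0,"dx": 5,"dy": 0,"dz": -4,"gripper": 0},{"rx": 0,"ry": 0,"rz": 0,"dx": 0,"dy": 0,"dz": 0,"gripper": 0}]'

```text
clock: 6.55
tcp_pos: [0.5219, 0.0978, 0.0309]
orientation: [0.001, 2.518, -0.025]
contact_force: [0.5, 0.2, 4.4]
grip_width: 0.0428
gripper_force: 2.0
```

```bash
python3 - <<'E'
from h import *
go((510,97,30))
f=r.grab_frame("side"); g=r.grab_frame("scene");cv2.imwrite("pics/side3.png",f);cv2.imwrite("pics/scene3.png",g)
a=cv2.resize(f[150:270,180:340],(640,480),interpolation=cv2.INTER_CUBIC); cv2.imwrite("pics/s3.png",a)
E
```

```text
t 6.55 tcp [521.9  97.8  30.9] x [-0.812 -0.005 -0.584] z [ 0.584 -0.018 -0.812] F [0.5 0.2 4.4] w 42.8 gf 2.0 q [-0.11  0.58 -0.41  2.42  2.28  0.62 -1.05]
to (510, 97, 30) tool d [10.2 -0.8 -6.2]
```

View pics/s3.png

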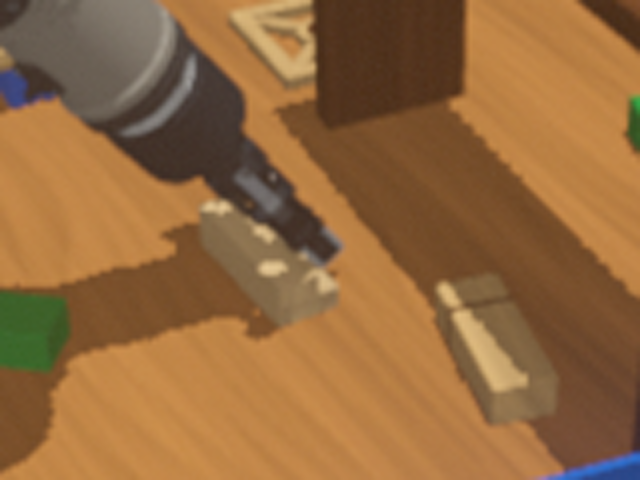

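The rebate is out in the open at crop (270,265), and the fingers rest at its back edge. I measure its corners, then lift off.

```bash
python3 - <<'E'
from h import *
C=lambda x,y:(180+x/4,150+y/4)
for l,pts,z in(("bot",[(203,248),(288,325),(338,300)],0),("top",[(200,208),(283,290)],.03)):
    print(l,[tuple(int(x) for x in np.round(plane("side",*C(u,v),z)[:2]*1000)) for u,v in pts])
E
```

```text
bot [(476, 141), (484, 41), (522, 47)]
top [(477, 143), (480, 39)]
```

Call:
step_arm --moves '[{"rx": 0,"ry": 0,"rz": 0,"dx": -12,"dy": 0,"dz": -16,"gripper": 0},{"rx": 0,"ry": 0,"rz": 0,"dx": -23,"dy": 0,"dz": -32,"gripper": 1},{"rx": 0,"ry": 0,"rz": 0,"dx": -23,"dy": 0,"dz": -32,"gripper": 1},{"rx": 0,"ry": 10,"rz": 0,"dx": 0,"dy": 0,"dz": 0,"gripper": 1},{"rx": 0,"ry": 10,"rz": 0,"dx": 0,"dy": 0,"dz": 0,"gripper": 1},{"rx": 0,"ry": 10,"rz": 0,"dx": 0,"dy": 0,"dz": 0,"gripper": 1},{"rx": 0,"ry": 5.5,"rz": 0,"dx": 0,"dy": 0,"dz": 0,"gripper": 1},{"rx": 0,"ry": 0,"rz": 0,"dx": 0,"dy": 0,"dz": 0,"gripper": 1}]'

```text
clock: 7.65
tcp_pos: [0.5244, 0.0748, 0.1252]
orientation: [0.045, 2.778, -0.142]
contact_force: [-1.3, -1.2, 0.5]
grip_width: 0.0853
gripper_force: 0.0
```

```bash
python3 - <<'E'
from h import *
show()
E
```

```text
t 7.65 tcp [524.4  74.8 125.2] x [-0.936  0.013 -0.353] z [ 0.349 -0.104 -0.931] F [-1.3 -1.2  0.5] w 85.3 gf 0.0 q [-0.17  0.32 -0.26  2.23  0.83  0.43  0.4 ]
```

Call:
step_arm --moves '[{"rx": -3,"ry": 10.3,"rz": 0,"dx": 0,"dy": 0,"dz": 0,"gripper": 1},{"rx": -3,"ry": 10.3,"rz": 0,"dx": 0,"dy": 0,"dz": 0,"gripper": 1},{"rx": 0,"ry": 0,"rz": 10,"dx": 0,"dy": 0,"dz": 0,"gripper": 1},{"rx": 0,"ry": 0,"rz": 10,"dx": 0,"dy": 0,"dz": 0,"gripper": 1},{"rx": 0,"ry": 0,"rz": 10,"dx": 0,"dy": 0,"dz": 0,"gripper": 1},{"rx": 0,"ry": 0,"rz": 10,"dx": 0,"dy": 0,"dz": 0,"gripper": 1},{"rx": 0,"ry": 0,"rz": 10,"dx": 0,"dy": 0,"dz": 0,"gripper": 1},{"rx": 0,"ry": 0,"rz": 10,"dx": 0,"dy": 0,"dz": 0,"gripper": 1},{"rx": 0,"ry": 0,"rz": 10,"dx": 0,"dy": 0,"dz": 0,"gripper": 1},{"rx": 0,"ry": 0,"rz": 10,"dx": 0,"dy": 0,"dz": 0,"gripper": 1},{"rx": 0,"ry": 0,"rz": 7,"dx": 0,"dy": 0,"dz": 0,"gripper": 1},{"rx": 0,"ry": 0,"rz": 0,"dx": 0,"dy": 0,"dz": 0,"gripper": 1}]'

```text
clock: 9.15
tcp_pos: [0.5241, 0.07, 0.1233]
orientation: [2.152, 2.188, 0.037]
contact_force: [-0.8, -0.1, -1.5]
grip_width: 0.0853
gripper_force: 0.0
```

```bash
python3 - <<'E'
from h import *
go((501,92,125),(501,92,24))
f=r.grab_frame("side"); cv2.imwrite("pics/side4.png",f)
c=cam("side")
# pale object mask near block, exclude arm: list hull corners of biggest pale contour in region
s=cv2.cvtColor(f,cv2.COLOR_BGR2HSV)
print([tuple(s[v,u]) for u,v in((245,215),(255,222),(250,205),(240,235),(285,200))])
E
```

```text
t 9.15 tcp [524.1  70.  123.3] x [-0.016  0.999 -0.035] z [ 0.069 -0.034 -0.997] F [-0.8 -0.1 -1.5] w 85.3 gf 0.0 q [-0.21  0.38 -0.09  2.06  0.14  0.65 -0.38]
to (501, 92, 125) tool d [ 22.3 -22.5  -4. ]
to (501, 92, 24) tool d [  3.5  -6.9 100.7]
[(np.uint8(17), np.uint8(112), np.uint8(141)), (np.uint8(17), np.uint8(110), np.uint8(148)), (np.uint8(15), np.uint8(164), np.uint8(187)), (np.uint8(15), np.uint8(159), np.uint8(191)), (np.uint8(14), np.uint8(165), np.uint8(116))]
```

```bash
cat >> h.py <<'E'
def pale(f,x0,x1,y0,y1,smax=135):
    s=cv2.cvtColor(f,cv2.COLOR_BGR2HSV); m=((s[...,1]<smax)&(s[...,1]>60)&(s[...,2]>80)&(s[...,0]>8)&(s[...,0]<26)).astype(np.uint8)
    k=np.zeros_like(m); k[y0:y1,x0:x1]=m[y0:y1,x0:x1]
    cs,_=cv2.findContours(k,cv2.RETR_EXTERNAL,cv2.CHAIN_APPROX_NONE); cs=max(cs,key=cv2.contourArea)
    return cv2.contourArea(cs),cv2.approxPolyDP(cv2.convexHull(cs),1.8,True)[:,0]
E
python3 - <<'E'
from h import *
f=cv2.imread("pics/side4.png")
a,p=pale(f,200,300,180,255)
print(a)
for u,v in p: print(u,v,np.round(plane("side",u,v,0)[:2]*1000),np.round(plane("side",u,v,.03)[:2]*1000))
E
```

```text
565.0
230 202 [495. 184.] [477. 143.]
236 199 [515. 188.] [497. 147.]
244 201 [529. 168.] [510. 128.]
263 220 [530.  67.] [510.  32.]
263 226 [517.  45.] [498.  11.]
249 231 [478.  46.] [461.  12.]
230 210 [479. 150.] [461. 112.]
```

Call:
step_arm --moves '[{"rx": 4,"ry": 2,"rz": 0,"dx": 11,"dy": -11,"dz": 0,"gripper": 1},{"rx": 0,"ry": 0,"rz": 0,"dx": 11,"dy": -11,"dz": 0,"gripper": 1},{"rx": 0,"ry": 0,"rz": 0,"dx": 0,"dy": 0,"dz": 20,"gripper": 1},{"rx": 0,"ry": 0,"rz": 0,"dx": 0,"dy": 0,"dz": 20,"gripper": 1},{"rx": 0,"ry": 0,"rz": 0,"dx": 0,"dy": 0,"dz": 0,"gripper": 1}]'

```text
clock: 9.82
tcp_pos: [0.5011, 0.0926, 0.082]
orientation: [-2.199, -2.239, 0.001]
contact_force: [0.5, 0.3, -0.2]
grip_width: 0.0856
gripper_force: 0.0
```

```bash
python3 - <<'E'
from h import *
go((501,92,24))
c=cam("wrist"); f=r.grab_frame("wrist"); cv2.imwrite("pics/w5.png",f)
np.savez("w5.npz",K=c[0],R=c[1],t=c[2])
E
```

```text
t 9.82 tcp [501.1  92.6  82. ] x [-0.018  1.     0.002] z [-0.003  0.002 -1.   ] F [ 0.5  0.3 -0.2] w 85.6 gf 0.0 q [-0.21  0.45 -0.12  2.07  0.09  0.62 -0.36]
to (501, 92, 24) tool d [-0.7  0.  58. ]
```

View pics/w5.png

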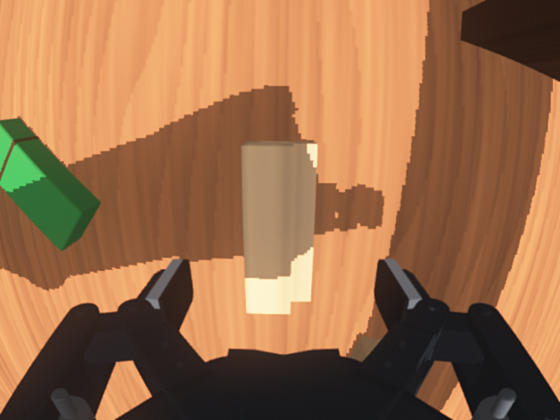

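The rebate at (243-318,142-314) is centred between the open fingers and aligned, so I descend and grip.

Call:
step_arm --moves '[{"rx": 0,"ry": 0,"rz": 0,"dx": 4,"dy": 0,"dz": 20,"gripper": 1},{"rx": 0,"ry": 0,"rz": 0,"dx": 0,"dy": 0,"dz": 20,"gripper": 1},{"rx": 0,"ry": 0,"rz": 0,"dx": 0,"dy": 0,"dz": 16,"gripper": 1},{"rx": 0,"ry": 0,"rz": 0,"dx": 0,"dy": 0,"dz": 0,"gripper": -0.5},{"rx": 0,"ry": 0,"rz": 0,"dx": 0,"dy": 0,"dz": 0,"gripper": -0.5},{"rx": 0,"ry": 0,"rz": 0,"dx": 0,"dy": 0,"dz": 0,"gripper": -0.5},{"rx": 0,"ry": 0,"rz": 0,"dx": 0,"dy": 0,"dz": 0,"gripper": -0.5},{"rx": 0,"ry": 0,"rz": 0,"dx": 0,"dy": 0,"dz": 0,"gripper": -0.5},{"rx": 0,"ry": 0,"rz": 0,"dx": 0,"dy": 0,"dz": -20,"gripper": -0.5},{"rx": 0,"ry": 0,"rz": 0,"dx": 0,"dy": 0,"dz": -40,"gripper": -0.5},{"rx": 0,"ry": 0,"rz": 0,"dx": 0,"dy": 0,"dz": 0,"gripper": -0.5}]' --grip_force 45

```text
clock: 11.25
tcp_pos: [0.5053, 0.0971, 0.0903]
orientation: [-2.203, -2.239, -0.012]
contact_force: [1.2, 1.0, -1.5]
grip_width: 0.0409
gripper_force: 46.0
```

```bash
python3 - <<'E'
from h import *
go((480,0,200),(455,-350,200),(455,-350,130))
f=r.grab_frame("scene"); s=cv2.cvtColor(f,cv2.COLOR_BGR2HSV)
for n,z in(("scene",.12),("side",.12)):
    f=r.grab_frame(n); s=cv2.cvtColor(f,cv2.COLOR_BGR2HSV)
    m=((s[...,0]>105)&(s[...,0]<130)&(s[...,1]>130)&(s[...,2]>50)).astype(np.uint8)
    cs,_=cv2.findContours(m,cv2.RETR_EXTERNAL,cv2.CHAIN_APPROX_NONE); c=max(cs,key=cv2.contourArea)
    for u,v in cv2.approxPolyDP(cv2.convexHull(c),4,True)[:,0]: print(n,u,v,np.round(plane(n,u,v,.12)[:2]*1000),np.round(plane(n,u,v,0)[:2]*1000))
E
```

```text
t 11.25 tcp [505.3  97.1  90.3] x [-0.016  1.     0.005] z [ 0.005  0.006 -1.   ] F [ 1.2  1.  -1.5] w 40.9 gf 46.0 q [-0.21  0.44 -0.12  2.07  0.08  0.63 -0.37]
to (480, 0, 200) tool d [ -96.1  -26.2 -110.4]
to (455, -350, 200) tool d [-349.5  -30.6   -2.1]
to (455, -350, 130) tool d [-0.4 -0.4 70. ]
scene 287 113 [ 357. -235.] [ 234. -342.]
scene 287 130 [ 423. -178.] [ 307. -279.]
scene 217 161 [ 662. -237.] [ 574. -344.]
scene 195 139 [ 636. -358.] [ 544. -480.]
scene 192 110 [ 543. -474.] [ 440. -609.]
scene 249 86 [ 326. -430.] [ 199. -560.]
side 381 252 [ 591. -280.] [ 699. -185.]
side 446 329 [ 551. -471.] [ 651. -418.]
side 432 374 [ 472. -515.] [ 554. -472.]
side 304 419 [ 281. -473.] [ 322. -420.]
side 265 329 [ 312. -321.] [ 359. -235.]
side 263 285 [ 357. -236.] [ 415. -132.]
```

The rebate is held, with a 40.9 mm opening. The bin centre is (455,-355) with yaw -10.6°. I carry it over and release it in the near half.

Call:
step_arm --moves '[{"rx": 0,"ry": 0,"rz": 0,"dx": -20,"dy": -6,"dz": -37,"gripper": -0.5},{"rx": 0,"ry": 0,"rz": 0,"dx": -36,"dy": -9,"dz": -37,"gripper": -0.5},{"rx": 0,"ry": 0,"rz": 0,"dx": -40,"dy": -10,"dz": -36,"gripper": -0.5},{"rx": 0,"ry": 0,"rz": 0,"dx": -44,"dy": -8,"dz": 0,"gripper": -0.5},{"rx": 0,"ry": 0,"rz": 0,"dx": -44,"dy": -8,"dz": 0,"gripper": -0.5},{"rx": 0,"ry": 0,"rz": 0,"dx": -44,"dy": -8,"dz": 0,"gripper": -0.5},{"rx": 0,"ry": 0,"rz": 0,"dx": -44,"dy": -8,"dz": 0,"gripper": -0.5},{"rx": 0,"ry": 0,"rz": 0,"dx": -44,"dy": -8,"dz": 0,"gripper": -0.5},{"rx": 0,"ry": 0,"rz": 0,"dx": -44,"dy": -8,"dz": 0,"gripper": -0.5},{"rx": 0,"ry": 0,"rz": 0,"dx": -44,"dy": -8,"dz": 0,"gripper": -0.5},{"rx": 0,"ry": 0,"rz": 0,"dx": -36,"dy": -6,"dz": 0,"gripper": -0.5},{"rx": 0,"ry": 0,"rz": 0,"dx": 0,"dy": 0,"dz": 0,"gripper": -0.5}]'

```text
clock: 12.9
tcp_pos: [0.4214, -0.3481, 0.1943]
orientation: [-2.206, -2.23, 0.0]
contact_force: [0.1, 0.6, -0.6]
grip_width: 0.0407
gripper_force: 46.0
```

```bash
python3 - <<'E'
from h import *
go((420,-348,200),(420,-348,68))
E
```

```text
t 12.9 tcp [ 421.4 -348.1  194.3] x [-0.011  1.     0.004] z [-0.004  0.003 -1.   ] F [ 0.1  0.6 -0.6] w 40.7 gf 46.0 q [ 0.5   0.34  0.09  1.93 -0.04  0.89  0.63]
to (420, -348, 200) tool d [ 0.2 -1.4 -5.7]
to (420, -348, 68) tool d [ -0.5   0.5 132. ]
```

Call:
step_arm --moves '[{"rx": 0,"ry": 0,"rz": 0,"dx": 0,"dy": 0,"dz": 34,"gripper": -0.5},{"rx": 0,"ry": 0,"rz": 0,"dx": 0,"dy": 0,"dz": 36,"gripper": -0.5},{"rx": 0,"ry": 0,"rz": 0,"dx": 0,"dy": 0,"dz": 34,"gripper": -0.5},{"rx": 0,"ry": 0,"rz": 0,"dx": 0,"dy": 0,"dz": 22,"gripper": -0.5},{"rx": 0,"ry": 0,"rz": 0,"dx": 0,"dy": 0,"dz": 0,"gripper": -0.5},{"rx": 0,"ry": 0,"rz": 0,"dx": 0,"dy": 0,"dz": 0,"gripper": 0.4},{"rx": 0,"ry": 0,"rz": 0,"dx": 0,"dy": 0,"dz": 0,"gripper": 0.4},{"rx": 0,"ry": 0,"rz": 0,"dx": 0,"dy": 0,"dz": 0,"gripper": 0.4},{"rx": 0,"ry": 0,"rz": 0,"dx": 0,"dy": 0,"dz": -30,"gripper": 0.4},{"rx": 0,"ry": 0,"rz": 0,"dx": 0,"dy": 0,"dz": -45,"gripper": 0.4},{"rx": 0,"ry": 0,"rz": 0,"dx": 0,"dy": 0,"dz": -45,"gripper": 0.4},{"rx": 0,"ry": 0,"rz": 0,"dx": 0,"dy": 0,"dz": -15,"gripper": 0.4},{"rx": 0,"ry": 0,"rz": 0,"dx": 0,"dy": 0,"dz": 0,"gripper": 0.4}]'

```text
clock: 14.52
tcp_pos: [0.4237, -0.3455, 0.2056]
orientation: [-2.202, -2.239, -0.004]
contact_force: [0.5, 0.4, -0.8]
grip_width: 0.0597
gripper_force: 0.0
```

```bash
python3 - <<'E'
from h import *
go((480,-58,200))
f=r.grab_frame("side"); cv2.imwrite("pics/side6.png",f)
for box,n in(((280,330,210,260),"billet"),((270,430,280,400),"in bin")):
    try:
        a,p=pale(f,*box,smax=150); print(n,a,p.tolist())
        if n=="billet":
            for u,v in p: print(u,v,np.round(plane("side",u,v,0)[:2]*1000),np.round(plane("side",u,v,.028)[:2]*1000))
    except Exception as e: print(n,e)
E
```

```text
t 14.53 tcp [ 423.7 -345.5  205.6] x [-0.016  1.     0.003] z [ 0.001  0.003 -1.   ] F [ 0.5  0.4 -0.8] w 59.7 gf 0.0 q [ 0.5   0.32  0.09  1.92 -0.04  0.91  0.62]
to (480, -58, 200) tool d [286.5  61.    6.4]
billet 370.5 [[304, 218], [314, 229], [312, 235], [304, 240], [294, 241], [289, 230], [289, 221]]
304 218 [623.  19.] [601. -12.]
314 229 [618. -32.] [596. -61.]
312 235 [600. -49.] [579. -77.]
304 240 [573. -54.] [553. -82.]
294 241 [550. -45.] [531. -73.]
289 230 [563.  -3.] [544. -33.]
289 221 [583.  28.] [563.  -3.]
in bin 1046.0 [[302, 329], [312, 324], [318, 326], [350, 360], [326, 368], [301, 339]]
```

The rebate lies in the bin at side (302-350,324-368), and the billet is where it was. Back for the billet.

Call:
step_arm --moves '[{"rx": 0,"ry": 0,"rz": 0,"dx": 30,"dy": 6,"dz": 1,"gripper": 0},{"rx": 0,"ry": 0,"rz": 0,"dx": 43,"dy": 9,"dz": 1,"gripper": 0},{"rx": 0,"ry": 0,"rz": 0,"dx": 43,"dy": 9,"dz": 1,"gripper": 0},{"rx": 0,"ry": 0,"rz": 0,"dx": 43,"dy": 9,"dz": 1,"gripper": 0},{"rx": 0,"ry": 0,"rz": 0,"dx": 43,"dy": 9,"dz": 1,"gripper": 0},{"rx": 0,"ry": 0,"rz": 0,"dx": 43,"dy": 9,"dz": 1,"gripper": 0},{"rx": 0,"ry": 0,"rz": 0,"dx": 41,"dy": 9,"dz": 1,"gripper": 0},{"rx": 0,"ry": 0,"rz": -10.5,"dx": 0,"dy": 0,"dz": 0,"gripper": 0},{"rx": 0,"ry": 0,"rz": -10.5,"dx": 0,"dy": 0,"dz": 0,"gripper": 0},{"rx": 0,"ry": 0,"rz": -10.5,"dx": 0,"dy": 0,"dz": 0,"gripper": 0},{"rx": 0,"ry": 0,"rz": -10.5,"dx": 0,"dy": 0,"dz": 0,"gripper": 0},{"rx": 0,"ry": 0,"rz": -10.5,"dx": 0,"dy": 0,"dz": 0,"gripper": 0},{"rx": 0,"ry": 0,"rz": -10.5,"dx": 0,"dy": 0,"dz": 0,"gripper": 0},{"rx": 0,"ry": 0,"rz": -10,"dx": 0,"dy": 0,"dz": 0,"gripper": 0},{"rx": 0,"ry": -10,"rz": 0,"dx": 0,"dy": 0,"dz": 0,"gripper": 0},{"rx": 0,"ry": -8,"rz": 0,"dx": 0,"dy": 0,"dz": 0,"gripper": 0},{"rx": 0,"ry": 0,"rz": 0,"dx": 0,"dy": 0,"dz": 0,"gripper": 0}]'

```text
clock: 16.7
tcp_pos: [0.4751, -0.058, 0.1963]
orientation: [0.394, 2.81, -0.059]
contact_force: [0.4, -0.7, 0.1]
grip_width: 0.0427
gripper_force: 0.0
```

```bash
python3 - <<'E'
from h import *
go((545,-50,90))
E
```

```text
t 16.7 tcp [475.1 -58.  196.3] x [-0.917  0.263 -0.302] z [ 0.29  -0.082 -0.953] F [ 0.4 -0.7  0.1] w 42.7 gf 0.0 q [ 0.16  0.11 -0.25  2.26  0.28  0.5   0.98]
to (545, -50, 90) tool d [-29.9  26.7 121. ]
```

Call:
step_arm --moves '[{"rx": 0,"ry": 0,"rz": 0,"dx": -7,"dy": 6,"dz": 30,"gripper": 0},{"rx": 0,"ry": 0,"rz": 0,"dx": -7,"dy": 7,"dz": 30,"gripper": 0},{"rx": 0,"ry": 0,"rz": 0,"dx": -8,"dy": 7,"dz": 30,"gripper": 0},{"rx": 0,"ry": 0,"rz": 0,"dx": -8,"dy": 7,"dz": 28,"gripper": 0},{"rx": 0,"ry": -7,"rz": 0,"dx": 0,"dy": 0,"dz": 0,"gripper": 0},{"rx": 0,"ry": -6,"rz": 0,"dx": 0,"dy": 0,"dz": 0,"gripper": 0},{"rx": 0,"ry": -6,"rz": 0,"dx": 0,"dy": 0,"dz": 0,"gripper": 0},{"rx": 0,"ry": 0,"rz": 0,"dx": 0,"dy": 0,"dz": 0,"gripper": 0}]'

```text
clock: 17.7
tcp_pos: [0.5529, -0.0658, 0.0954]
orientation: [0.392, 2.655, -0.152]
contact_force: [0.4, 0.2, 0.1]
grip_width: 0.0429
gripper_force: 0.0
```

```bash
python3 - <<'E'
from h import *
go((565,-55,80),(611,-69,66),(611,-69,30))
E
```

```text
t 17.7 tcp [552.9 -65.8  95.4] x [-0.858  0.249 -0.449] z [ 0.417 -0.17  -0.893] F [0.4 0.2 0.1] w 42.9 gf 0.0 q [-0.14  0.39  0.03  2.28  1.32  0.21 -0.1 ]
to (565, -55, 80) tool d [-0.8 14.5 16.9]
to (611, -69, 66) tool d [-36.7   1.   34.1]
to (611, -69, 30) tool d [16.2  1.5 32.1]
```

Call:
step_arm --moves '[{"rx": 0,"ry": 0,"rz": 0,"dx": -3,"dy": 7,"dz": 11,"gripper": 0},{"rx": -3,"ry": 0,"rz": 0,"dx": -3,"dy": 7,"dz": 11,"gripper": 0},{"rx": 0,"ry": -5,"rz": 0,"dx": 0,"dy": 0,"dz": 0,"gripper": 0},{"rx": 0,"ry": -5,"rz": 0,"dx": 0,"dy": 0,"dz": 0,"gripper": 0},{"rx": 0,"ry": 0,"rz": 0,"dx": 0,"dy": 0,"dz": 0,"gripper": 0}]'

```text
clock: 18.32
tcp_pos: [0.5673, -0.0618, 0.0758]
orientation: [0.364, 2.536, -0.12]
contact_force: [-0.9, 0.2, -0.9]
grip_width: 0.0426
gripper_force: 0.0
```

```bash
python3 - <<'E'
from h import *
go((611,-69,66),(611,-69,30))
E
```

```text
t 18.32 tcp [567.3 -61.8  75.8] x [-0.801  0.232 -0.552] z [ 0.527 -0.162 -0.834] F [-0.9  0.2 -0.9] w 42.6 gf 0.0 q [ 0.09  0.47 -0.25  2.32  2.07  0.38 -0.83]
to (611, -69, 66) tool d [-31.2   5.5  32.4]
to (611, -69, 30) tool d [19.9  0.3 30. ]
```

Call:
step_arm --moves '[{"rx": 0,"ry": 0,"rz": 0,"dx": -10,"dy": 2,"dz": 11,"gripper": 0},{"rx": 0,"ry": 0,"rz": 0,"dx": -11,"dy": 2,"dz": 11,"gripper": 0},{"rx": 0,"ry": 0,"rz": 0,"dx": -10,"dy": 1,"dz": 11,"gripper": 0},{"rx": 0,"ry": 0,"rz": 0,"dx": 0,"dy": 0,"dz": 0,"gripper": 0},{"rx": 0,"ry": 0,"rz": 0,"dx": 10,"dy": 0,"dz": 15,"gripper": 0},{"rx": 0,"ry": 0,"rz": 0,"dx": 10,"dy": 0,"dz": 15,"gripper": 0},{"rx": 0,"ry": 0,"rz": 0,"dx": 0,"dy": 0,"dz": 0,"gripper": 0}]'

```text
clock: 19.2
tcp_pos: [0.6106, -0.069, 0.0294]
orientation: [0.363, 2.535, -0.119]
contact_force: [0.4, 0.3, 0.7]
grip_width: 0.0427
gripper_force: 0.0
```

```bash
python3 - <<'E'
from h import *
go((526,-45,30))
f=r.grab_frame("side"); cv2.imwrite("pics/s7.png",cv2.resize(f[150:270,220:380],(640,480)))
E
```

```text
t 19.2 tcp [610.6 -69.   29.4] x [-0.801  0.232 -0.552] z [ 0.528 -0.161 -0.834] F [0.4 0.3 0.7] w 42.7 gf 0.0 q [ 0.14  0.61 -0.28  2.23  2.18  0.42 -0.88]
to (526, -45, 30) tool d [ 72.9  -0.9 -49.1]
```

View pics/s7.png

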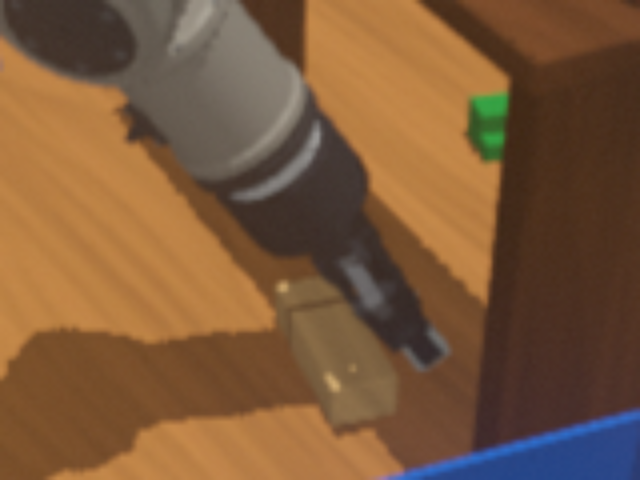

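The fingertips at crop (425,350) are behind the billet at (340,355), so I pull.

Call:
step_arm --moves '[{"rx": 0,"ry": 0,"rz": 0,"dx": 6,"dy": 0,"dz": -4,"gripper": 0},{"rx": 0,"ry": 0,"rz": 0,"dx": 6,"dy": 0,"dz": -4,"gripper": 0},{"rx": 0,"ry": 0,"rz": 0,"dx": 9,"dy": 0,"dz": -6,"gripper": 0},{"rx": 0,"ry": 0,"rz": 0,"dx": 12,"dy": 0,"dz": -8,"gripper": 0},{"rx": 0,"ry": 0,"rz": 0,"dx": 12,"dy": 0,"dz": -8,"gripper": 0},{"rx": 0,"ry": 0,"rz": 0,"dx": 12,"dy": 0,"dz": -8,"gripper": 0},{"rx": 0,"ry": 0,"rz": 0,"dx": 8,"dy": 0,"dz": -5,"gripper": 0},{"rx": 0,"ry": 0,"rz": 0,"dx": 6,"dy": 0,"dz": -4,"gripper": 0},{"rx": 0,"ry": 0,"rz": 0,"dx": 4,"dy": 0,"dz": -3,"gripper": 0},{"rx": 0,"ry": 0,"rz": 0,"dx": 0,"dy": 0,"dz": 0,"gripper": 0}]'

```text
clock: 20.5
tcp_pos: [0.5251, -0.0433, 0.031]
orientation: [0.362, 2.531, -0.118]
contact_force: [2.8, -0.9, 4.1]
grip_width: 0.0427
gripper_force: 1.9
```

```bash
python3 - <<'E'
from h import *
show()
E
```

```text
t 20.5 tcp [525.1 -43.3  31. ] x [-0.799  0.231 -0.555] z [ 0.531 -0.161 -0.832] F [ 2.8 -0.9  4.1] w 42.7 gf 1.9 q [ 0.16  0.57 -0.4   2.41  2.24  0.57 -1.03]
```

Call:
step_arm --moves '[{"rx": 0,"ry": 0,"rz": 0,"dx": -12,"dy": 0,"dz": -16,"gripper": 0},{"rx": 0,"ry": 0,"rz": 0,"dx": -23,"dy": 0,"dz": -32,"gripper": 1},{"rx": 0,"ry": 0,"rz": 0,"dx": -23,"dy": 0,"dz": -32,"gripper": 1},{"rx": 0,"ry": 10,"rz": 0,"dx": 0,"dy": 0,"dz": 0,"gripper": 1},{"rx": 0,"ry": 10,"rz": 0,"dx": 0,"dy": 0,"dz": 0,"gripper": 1},{"rx": 0,"ry": 10,"rz": 0,"dx": 0,"dy": 0,"dz": 0,"gripper": 1},{"rx": 0,"ry": 4,"rz": 0,"dx": 0,"dy": 0,"dz": 0,"gripper": 1},{"rx": 0,"ry": 0,"rz": 0,"dx": 0,"dy": 0,"dz": 0,"gripper": 1}]'

```text
clock: 21.5
tcp_pos: [0.5279, -0.067, 0.1277]
orientation: [0.437, 2.761, -0.184]
contact_force: [0.3, -0.3, -0.5]
grip_width: 0.0849
gripper_force: 0.0
```

```bash
python3 - <<'E'
from h import *
show()
f=r.grab_frame("side"); cv2.imwrite("pics/side8.png",f)
a,p=pale(f,230,310,195,260); print(a)
for u,v in p: print(u,v,np.round(plane("side",u,v,0)[:2]*1000),np.round(plane("side",u,v,.028)[:2]*1000))
E
```

```text
t 21.5 tcp [527.9 -67.  127.7] x [-0.895  0.277 -0.349] z [ 0.309 -0.178 -0.934] F [ 0.3 -0.3 -0.5] w 84.9 gf 0.0 q [ 0.11  0.32 -0.26  2.22  0.79  0.43  0.44]
479.5
259 234 [493.  23.] [476.  -8.]
276 231 [534.  11.] [516. -19.]
285 250 [515. -61.] [497. -88.]
285 258 [500. -84.] [ 483. -111.]
269 259 [467. -68.] [452. -95.]
```

```bash
python3 - <<'E'
from h import *
f=cv2.imread("pics/side8.png")
a,p=pale(f,230,310,195,300); print(a)
for u,v in p: print(u,v,np.round(plane("side",u,v,0)[:2]*1000),np.round(plane("side",u,v,.028)[:2]*1000))
E
```

```text
496.5
276 231 [534.  11.] [516. -19.]
285 250 [515. -61.] [497. -88.]
285 258 [500. -84.] [ 483. -111.]
269 261 [464. -74.] [ 448. -101.]
259 234 [493.  23.] [476.  -8.]
```

Call:
step_arm --moves '[{"rx": -3,"ry": 9,"rz": 0,"dx": 0,"dy": 0,"dz": 0,"gripper": 1},{"rx": -2,"ry": 9,"rz": 0,"dx": 0,"dy": 0,"dz": 0,"gripper": 1},{"rx": 0,"ry": 0,"rz": 10,"dx": 0,"dy": 0,"dz": 0,"gripper": 1},{"rx": 0,"ry": 0,"rz": 10,"dx": 0,"dy": 0,"dz": 0,"gripper": 1},{"rx": 0,"ry": 0,"rz": 10,"dx": 0,"dy": 0,"dz": 0,"gripper": 1},{"rx": 0,"ry": 0,"rz": 10,"dx": 0,"dy": 0,"dz": 0,"gripper": 1},{"rx": 0,"ry": 0,"rz": 10,"dx": 0,"dy": 0,"dz": 0,"gripper": 1},{"rx": 0,"ry": 0,"rz": 10,"dx": 0,"dy": 0,"dz": 0,"gripper": 1},{"rx": 0,"ry": 0,"rz": 10,"dx": 0,"dy": 0,"dz": 0,"gripper": 1},{"rx": 0,"ry": 0,"rz": 10,"dx": 0,"dy": 0,"dz": 0,"gripper": 1},{"rx": 0,"ry": 0,"rz": 9,"dx": 0,"dy": 0,"dz": 0,"gripper": 1},{"rx": 0,"ry": 0,"rz": 0,"dx": 0,"dy": 0,"dz": 0,"gripper": 1}]'

```text
clock: 23.05
tcp_pos: [0.5265, -0.0698, 0.1263]
orientation: [2.457, 1.822, 0.055]
contact_force: [-0.4, -0.2, 0.6]
grip_width: 0.0854
gripper_force: 0.0
```

```bash
python3 - <<'E'
from h import *
go((490,-37,90))
E
```

```text
t 23.05 tcp [526.5 -69.8 126.3] x [ 0.291  0.957 -0.02 ] z [ 0.078 -0.045 -0.996] F [-0.4 -0.2  0.6] w 85.4 gf 0.0 q [ 0.06  0.38 -0.08  2.06  0.13  0.63 -0.41]
to (490, -37, 90) tool d [ 21.5 -47.5  31.8]
```

Call:
step_arm --moves '[{"rx": 5,"ry": 1,"rz": 0,"dx": 0,"dy": 0,"dz": 0,"gripper": 1},{"rx": 0,"ry": 0,"rz": 0,"dx": 15,"dy": -21,"dz": 0,"gripper": 1},{"rx": 0,"ry": 0,"rz": 0,"dx": 15,"dy": -21,"dz": 0,"gripper": 1},{"rx": 0,"ry": 0,"rz": 0,"dx": 0,"dy": 0,"dz": 20,"gripper": 1},{"rx": 0,"ry": 0,"rz": 0,"dx": 0,"dy": 0,"dz": 20,"gripper": 1},{"rx": 0,"ry": 0,"rz": 0,"dx": 0,"dy": 0,"dz": 0,"gripper": 1}]'

```text
clock: 23.8
tcp_pos: [0.4947, -0.029, 0.0857]
orientation: [-2.522, -1.873, 0.004]
contact_force: [0.2, -0.0, -0.2]
grip_width: 0.0852
gripper_force: 0.0
```

```bash
python3 - <<'E'
from h import *
go((495,-30,24))
c=cam("wrist"); f=r.grab_frame("wrist"); cv2.imwrite("pics/w9.png",f)
E
```

```text
t 23.8 tcp [494.7 -29.   85.7] x [ 0.289  0.957 -0.002] z [-0.003 -0.001 -1.   ] F [ 0.2 -0.  -0.2] w 85.2 gf 0.0 q [ 0.03  0.43 -0.12  2.11  0.09  0.61 -0.44]
to (495, -30, 24) tool d [-0.8  0.7 61.7]
```

View pics/w9.png

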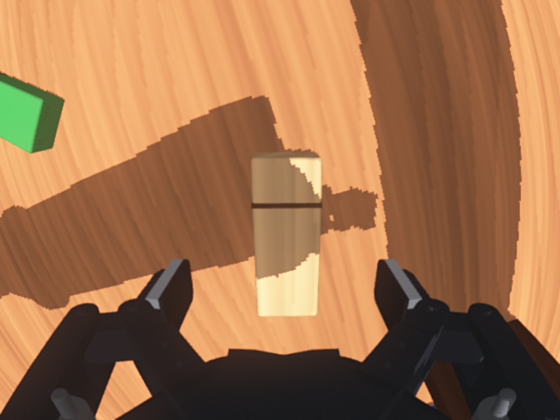

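The billet at (250-322,152-316), with its saw line at row 206, is aligned and centred, so I grip it.

Call:
step_arm --moves '[{"rx": 0,"ry": 0,"rz": 0,"dx": 0,"dy": 1,"dz": 20,"gripper": 1},{"rx": 0,"ry": 0,"rz": 0,"dx": 0,"dy": 0,"dz": 22,"gripper": 1},{"rx": 0,"ry": 0,"rz": 0,"dx": 0,"dy": 0,"dz": 17,"gripper": 1},{"rx": 0,"ry": 0,"rz": 0,"dx": 0,"dy": 0,"dz": 0,"gripper": -0.5},{"rx": 0,"ry": 0,"rz": 0,"dx": 0,"dy": 0,"dz": 0,"gripper": -0.5},{"rx": 0,"ry": 0,"rz": 0,"dx": 0,"dy": 0,"dz": 0,"gripper": -0.5},{"rx": 0,"ry": 0,"rz": 0,"dx": 0,"dy": 0,"dz": 0,"gripper": -0.5},{"rx": 0,"ry": 0,"rz": 0,"dx": 0,"dy": 0,"dz": 0,"gripper": -0.5},{"rx": 0,"ry": 0,"rz": 0,"dx": 0,"dy": 0,"dz": -20,"gripper": -0.5},{"rx": 0,"ry": 0,"rz": 0,"dx": 0,"dy": 0,"dz": -40,"gripper": -0.5},{"rx": 0,"ry": 0,"rz": 0,"dx": 0,"dy": 0,"dz": -50,"gripper": -0.5},{"rx": 0,"ry": 0,"rz": 0,"dx": 0,"dy": 0,"dz": -50,"gripper": -0.5},{"rx": 0,"ry": 0,"rz": 0,"dx": 0,"dy": 0,"dz": -10,"gripper": -0.5},{"rx": 0,"ry": 0,"rz": 0,"dx": 0,"dy": 0,"dz": 0,"gripper": -0.5}]' --grip_force 45

```text
clock: 25.6
tcp_pos: [0.4973, -0.0292, 0.1983]
orientation: [2.524, 1.869, 0.003]
contact_force: [-1.1, -0.8, -0.6]
grip_width: 0.0393
gripper_force: 45.7
```

```bash
python3 - <<'E'
from h import *
go((440,-200,200),(490,-362,200),(490,-362,80))
f=r.grab_frame("side"); a,p=pale(f,270,430,260,400,150); print(a)
for u,v in p: print(u,v,np.round(plane("side",u,v,.005)[:2]*1000),np.round(plane("side",u,v,.035)[:2]*1000))
E
```

```text
t 25.6 tcp [497.3 -29.2 198.3] x [0.292 0.956 0.001] z [ 0.002 -0.    -1.   ] F [-1.1 -0.8 -0.6] w 39.3 gf 45.7 q [ 0.05  0.26 -0.14  2.02  0.05  0.86 -0.41]
to (440, -200, 200) tool d [-180.1   -5.    -1.8]
to (490, -362, 200) tool d [-1.404e+02  9.510e+01  1.000e-01]
to (490, -362, 80) tool d [-1.0e-01 -2.0e-01  1.2e+02]
1060.5
302 329 [ 416. -275.] [ 402. -295.]
312 324 [ 439. -276.] [ 424. -295.]
319 326 [ 448. -287.] [ 432. -306.]
350 360 [ 450. -377.] [ 434. -392.]
326 368 [ 404. -367.] [ 390. -383.]
301 339 [ 402. -293.] [ 388. -312.]
```

Call:
step_arm --moves '[{"rx": 0,"ry": 0,"rz": 0,"dx": -30,"dy": -1,"dz": 0,"gripper": -0.5},{"rx": 0,"ry": 0,"rz": 0,"dx": -40,"dy": -1,"dz": 0,"gripper": -0.5},{"rx": 0,"ry": 0,"rz": 0,"dx": -40,"dy": -1,"dz": 0,"gripper": -0.5},{"rx": 0,"ry": 0,"rz": 0,"dx": -40,"dy": -1,"dz": 0,"gripper": -0.5},{"rx": 0,"ry": 0,"rz": 0,"dx": -34,"dy": 5,"dz": 0,"gripper": -0.5},{"rx": 0,"ry": 0,"rz": 0,"dx": -30,"dy": 24,"dz": 0,"gripper": -0.5},{"rx": 0,"ry": 0,"rz": 0,"dx": -30,"dy": 24,"dz": 0,"gripper": -0.5},{"rx": 0,"ry": 0,"rz": 0,"dx": -30,"dy": 24,"dz": 0,"gripper": -0.5},{"rx": 0,"ry": 0,"rz": 0,"dx": -28,"dy": 20,"dz": 0,"gripper": -0.5},{"rx": 0,"ry": 0,"rz": 0,"dx": -16,"dy": 10,"dz": 0,"gripper": -0.5},{"rx": 0,"ry": 0,"rz": 0,"dx": 0,"dy": 0,"dz": 0,"gripper": -0.5}]'

```text
clock: 27.02
tcp_pos: [0.5022, -0.3638, 0.1965]
orientation: [-2.525, -1.866, 0.001]
contact_force: [0.1, -0.6, -1.7]
grip_width: 0.0389
gripper_force: 45.6
```

```bash
python3 - <<'E'
from h import *
go((502,-363,200),(502,-363,78))
E
```

```text
t 27.02 tcp [ 502.2 -363.8  196.5] x [0.293 0.956 0.001] z [-0.001  0.001 -1.   ] F [ 0.1 -0.6 -1.7] w 38.9 gf 45.6 q [ 0.5   0.44  0.03  1.75 -0.02  0.95  0.24]
to (502, -363, 200) tool d [ 0.7 -0.4 -3.5]
to (502, -363, 78) tool d [-1.00e-01  2.00e-01  1.22e+02]
```

Call:
step_arm --moves '[{"rx": 0,"ry": 0,"rz": 0,"dx": 0,"dy": 0,"dz": 34,"gripper": -0.5},{"rx": 0,"ry": 0,"rz": 0,"dx": 0,"dy": 0,"dz": 36,"gripper": -0.5},{"rx": 0,"ry": 0,"rz": 0,"dx": 0,"dy": 0,"dz": 32,"gripper": -0.5},{"rx": 0,"ry": 0,"rz": 0,"dx": 0,"dy": 0,"dz": 18,"gripper": -0.5},{"rx": 0,"ry": 0,"rz": 0,"dx": 0,"dy": 0,"dz": 0,"gripper": -0.5},{"rx": 0,"ry": 0,"rz": 0,"dx": 0,"dy": 0,"dz": 0,"gripper": 0.3},{"rx": 0,"ry": 0,"rz": 0,"dx": 0,"dy": 0,"dz": 0,"gripper": 0.3},{"rx": 0,"ry": 0,"rz": 0,"dx": 0,"dy": 0,"dz": 0,"gripper": 0.3},{"rx": 0,"ry": 0,"rz": 0,"dx": 0,"dy": 0,"dz": -30,"gripper": 0.3},{"rx": 0,"ry": 0,"rz": 0,"dx": 0,"dy": 0,"dz": -45,"gripper": 0.3},{"rx": 0,"ry": 0,"rz": 0,"dx": 0,"dy": 0,"dz": -45,"gripper": 0.3},{"rx": 0,"ry": 0,"rz": 0,"dx": 0,"dy": 0,"dz": -20,"gripper": 0.3},{"rx": 0,"ry": 0,"rz": 0,"dx": 0,"dy": 0,"dz": 0,"gripper": 0.3}]'

```text
clock: 28.65
tcp_pos: [0.504, -0.364, 0.2203]
orientation: [2.521, 1.867, 0.004]
contact_force: [0.3, -0.0, -0.9]
grip_width: 0.0555
gripper_force: 0.0
```

```bash
python3 - <<'E'
from h import *
show()
f=r.grab_frame("side"); cv2.imwrite("pics/side10.png",f)
s=cv2.cvtColor(f,cv2.COLOR_BGR2HSV); m=((s[...,1]<170)&(s[...,1]>60)&(s[...,2]>80)&(s[...,0]>8)&(s[...,0]<26)).astype(np.uint8)
k=np.zeros_like(m); k[275:390,270:432]=m[275:390,270:432]
cs,_=cv2.findContours(k,cv2.RETR_EXTERNAL,cv2.CHAIN_APPROX_NONE)
for c in cs:
    if cv2.contourArea(c)>80:
        x,y,w,h=cv2.boundingRect(c); print((x,y,w,h),cv2.contourArea(c),np.round(plane("side",x+w/2,y+h/2,.03)[:2]*1000))
# bystanders: difference from the first picture
for n in("side","scene"):
    g=f if n=="side" else r.grab_frame(n)
    d=cv2.absdiff(g,cv2.imread(f"pics/{n}0.png")).max(2)
    for nm,P in(("tin",(.685,-.347,.05)),("panel",(.68,.34,.01)),("brush",(.45,.39,.04)),("gbillet",(.31,.13,.015))):
        u,v=map(int,proj(n,P)); 
        if 20<u<540 and 20<v<400: print(n,nm,(u,v),round(float((d[v-15:v+15,u-15:u+15]>40).mean()),2))
E
```

```text
t 28.65 tcp [ 504.  -364.   220.3] x [ 0.292  0.956 -0.001] z [ 0.005 -0.002 -1.   ] F [ 0.3 -0.  -0.9] w 55.5 gf 0.0 q [ 0.5   0.42  0.03  1.73 -0.02  0.99  0.24]
(399, 377, 33, 13) 188.0 [ 498. -481.]
(270, 346, 19, 44) 386.0 [ 327. -339.]
(301, 324, 50, 45) 1064.5 [ 418. -346.]
(353, 310, 42, 43) 958.0 [ 511. -366.]
(403, 275, 29, 27) 161.0 [ 658. -331.]
side tin (435, 280) 0.0
side panel (260, 157) 0.0
side brush (183, 161) 0.0
side gbillet (170, 230) 0.0
scene tin (188, 166) 0.0
scene panel (376, 295) 0.0
scene brush (441, 244) 0.0
scene gbillet (387, 180) 0.0
```

Both offcuts are in the bin, at about (418,-346) and (511,-366). The brush, tin, panel and green billet are unchanged in both views, so I hand in.

```bash
python3 -c "
from bench import r
print(r.hand_in())"
```

```text
the job is handed in; nothing more can be done
None
```

Both offcuts are in the blue scrap bin and the job is handed in at about 29 s; camera checks showed the brush, tin and panel unmoved, and I saw no sign of the arm touching the shelf.

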